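# Find the rocking pot lid and press it home

### The arm

A 6-joint arm with a two-finger parallel gripper is mounted at the origin on a cart in front of the work surface, level with it; the furniture and walls round the work are solid. World frame = base frame: x ahead of the robot, y to its left, z up, the work surface at z = 0. Lengths are in m, angles in rad, forces in N, time in s.
With the tool pointing down it reaches from about 0.25 to 0.775 m from the base axis. Payload 4 kg.
Tool frame: the origin (TCP) lies on the centre line of the jaws, within the pads' length; the fingertips stand 22 mm ahead of it and the grasp point (between the pads) lies 3 mm ahead of it; z points along the fingers, y is the direction in which the jaws open and shut (so a half turn about z gives the same grasp; the last joint's range is limited). The gripper opens to 94 mm and grips with 3 to 60 N. Pads are 16 mm wide; open, the fingers measure 119 mm over their backs; the gripper's body (75 mm by 177 mm) begins 78 mm behind the grasp point.
Start: joints at [1.104, 0.087, 1.371, -0, 1.684, -0.103], TCP at [0.196, 0.514, 0.228] pointing down, gripper open.
Joint ranges: [-3.1, 3.1], [-0.76, 2.03], [0.27, 2.55], [-1.08, 4.22], [0.17, 2.65], [-2.57, 2.57]. Speed limits (rad/s): [2.79, 2.79, 3.14, 3.14, 3.14, 3.14].

### API

Orientations are given as [roll, pitch, yaw] about the fixed x, y, z axes, in that order (R = Rz(yaw) Ry(pitch) Rx(roll)).
In Python, from bench import robot gives the robot as it stands. The module is installed in compiled form; this text tells all that it offers.
- The arm moves only by the shell command python3 -m inch 'ROWS'. ROWS is JSON, a list of rows, each an object with "linear": the shift along the world's x, y, z scaled (see below), a list of three; "twist": the turn about the world's z scaled (see below); "gripper": the opening, from 0 (shut) to 1 (fully open). In form: [{"linear": [x, y, z], "twist": twist, "gripper": gripper}, ...]. A call has 1 to 10 rows; each row is the pose to reach, as a shift and turn from the pose commanded when the call began; what a row does not reach only later rows make up. The controller multiplies each number of a shift by 0.1 m and each number of a turn by 60 degrees. A row lasts 1/12 s, in which the tool goes at most 41.7 mm and 7.16 degrees, less where a joint would pass 70% of its speed; a pose out of reach is approached as far as the arm can. A call with a number of a shift or a turn outside -1 to 1 is refused whole. A call with a gripper value outside its range is refused whole. The fingers move at their own pace and stop on an object; the grip force is fixed at half the most. Time passes only in rows, so rows that repeat a pose let the fingers close. It gives the time, the measured TCP pose, the force and the opening at its end, in the units of the state.
- robot.get_obs(): the state, without advancing time (a new reading comes with each control period).
- robot.snapshot(name): name is "scene" or "top" or "wrist"; returns a dict with "image" (480x640x3 uint8, red, green, blue), "depth" (480x640 float32, m along the optical axis (not along the pixel's ray), 0 where there is no reading), "mtx" (3x3 intrinsics, pixels), "rvec" (rotation vector, rad) and "tvec" (3), from world to camera coordinates, as OpenCV has them; the wrist camera has in their place "hand_eye" (4x4, takes a point from camera to tool coordinates, whose origin is the TCP and whose axes are the flange's). Camera axes: x right, y down, z forward; pixel columns grow to the right and rows downward; lengths in m; the calibration is good to about 2 mm. A picture is of the moment at which its call begins: read the wrist's pose just before it.
- robot.close_job(): hands the job in, once; it reports no verdict.
The state is a dict: "time": time; "joint_positions": joint angles; "qvel": joint speeds; "joint_torque": joint torques, N m; "tool_pos": TCP position; "ee_rot": TCP orientation; "wrist_force": force on the tool from outside, world axes, zero at the start; "wrist_torque": the same for the moment, N m; "width": finger opening in m.
Only numpy, scipy, OpenCV 4.12 (cv2) and the standard library are available. Lean on these libraries where they do the work, as an engineer would, in place of code of your own. Each camera call takes 0.05 s, during which the arm holds its last target.

### The job

One of the three identical wooden lids on the blue pots is not seated. Press lightly near the edge of the lids to find the one that rocks, then press that lid down in its middle until it sits fully home and level, and finish while still holding it pressed down with the fingertips. Do not lift any lid and leave the other things on the worktop where they are.

Things in the scene. Friction and masses are not known exactly. Their poses are not given: they have to be found in the camera images.
- lid_1: Round light-wood cap lid on a blue pot, one of three identical: 95 mm across, flat top with a 12 mm dark dot at its centre, no knob, too wide to grip. Origin: centre of the underside of its 9 mm thick disc (top face 9 mm above it); z up through the lid. A 16 mm skirt hangs from its edge over the pot with 3 mm play. Pots stand fast. A seated lid rests on the pot's 83 mm wide top and does not yield.
- lid_2: As lid_1, on another pot. Pots differ in height by up to 9 mm (lid tops 85 to 100 mm above the worktop), so height does not tell the loose lid, which may be any of the three. The loose one starts level, propped 6 mm up on a stiff hidden stopper, 20 mm wide, at its centre: 1 to 2 N on its outer third tips it 0.11 rad (6 degrees) until it meets the pot, the pressed edge dipping 4 mm; let go, it falls level again.
- lid_3: As lid_1, on another pot. The loose lid, whichever it is, is seated by more than about 9 N on its middle: the stopper slides down, the lid goes down 6 mm onto the pot and stays there. Pressed at the edge it only tips and is not seated.
- garlic_1: Bystander: garlic bulb, 60 mm; leave it alone. Origin at the centre of its underside.
- tomato_1: Bystander: tomato, 60 mm; leave it alone. Origin at the centre of its underside.
- lime_1: Bystander: lime, 50 mm; leave it alone. Origin at the centre of its underside.
- peeler_1: Bystander: green-handled peeler, 170 mm long, lying; leave it alone. Origin at the centre of its underside.
- pegs_1: Bystander: small wooden clothes peg, 72 mm long, lying; leave it alone. Origin at the centre of its underside.
- glass: Bystander: clear drinking glass, 81 mm wide, 91 mm high, standing; leave it alone. Origin at the centre of its underside.
- salt: Bystander: salt shaker with a grey cap, 44 mm wide, 90 mm high, standing; leave it alone. Origin at the centre of its underside.

How it is judged:
By the outcome, as a careful person would: the job done as asked, in the order asked, and still so for the second after the job is handed in, while the arm keeps its last pose, push and grip.
It also fails if it takes over 42 s, if anything falls off the work surface, if the arm or the gripper's body presses on something with over 40 N, if the wrist force passes 120 N, or if a joint passes its speed limit or range.

## Working session

There is one attempt and no reset: what is moved stays moved. The work goes in short steps, Python scripts to look and compute and a shell command to move; the robot and the scene stay as the last step left them, time stands still between calls to the robot, and variables do not carry over. Pictures are saved under pics/ and viewed, and the job is handed in when it is done.

```bash
mkdir -p pics
python3 - <<'E'
from bench import robot
import cv2,numpy as np
o=robot.get_obs();print({k:np.round(v,3).tolist() for k,v in o.items()})
for n in("top","scene"):
    s=robot.snapshot(n);cv2.imwrite(f"pics/{n}1.png",s["image"][:,:,::-1]);np.savez(f"{n}1.npz",**s)
E
```

```text
{'time': 0.0, 'joint_positions': [1.104, 0.088, 1.372, -0.0, 1.684, -0.103], 'qvel': [-0.001, 0.0, -0.0, 0.001, 0.001, 0.001], 'joint_torque': [-0.0, -34.018, -30.243, 0.072, 0.033, -0.0], 'tool_pos': [0.195, 0.514, 0.226], 'ee_rot': [-3.139, -0.0, 2.778], 'wrist_force': [0.284, 0.228, 0.489], 'wrist_torque': [0.013, -0.055, 0.041], 'width': 0.094}
```

View pics/top1.png

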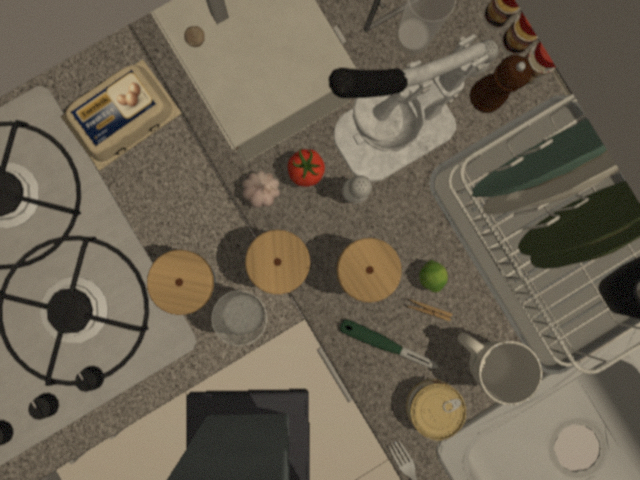

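View pics/scene1.png

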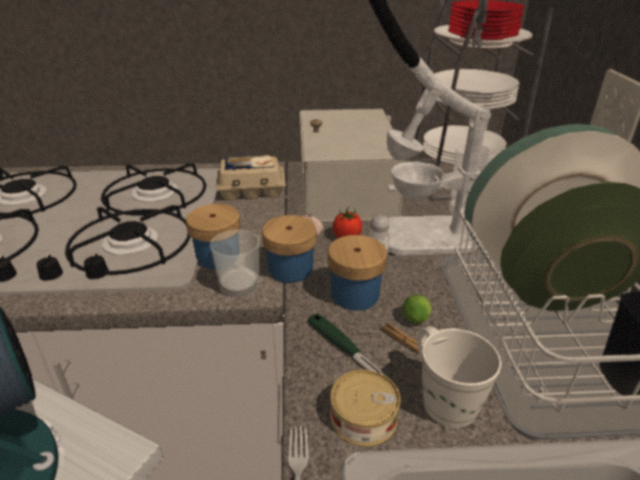

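The top view shows the three lids, with dots at about (179,282), (277,262) and (369,270). The glass is at (239,317), close to the left lid.

```bash
cat > h.py <<'E'
import numpy as np,cv2
def back(s,u,v,d):
    R=cv2.Rodrigues(s["rvec"])[0];c=np.linalg.inv(s["mtx"])@np.array([u,v,1.])*d
    return R.T@(c-s["tvec"].reshape(3))
E
python3 - <<'E'
from h import *
s=dict(np.load("top1.npz"));g=s["image"].astype(int).sum(2);D=s["depth"]
for u,v in((179,282),(277,262),(369,270),(239,317),(434,276),(262,188),(307,168),(357,188)):
    p=g[v-6:v+7,u-6:u+7];w=np.clip(np.median(p)-60-p,0,None)
    yy,xx=np.mgrid[-6:7,-6:7]
    cu,cv=(u+(w*xx).sum()/max(w.sum(),1),v+(w*yy).sum()/max(w.sum(),1))
    d=np.median(D[v-10:v+11,u-10:u+11]);P=back(s,cu,cv,d)
    ring=[round(float(back(s,u+20*np.cos(a),v+20*np.sin(a),np.median(D[int(v+20*np.sin(a))-2:int(v+20*np.sin(a))+3,int(u+20*np.cos(a))-2:int(u+20*np.cos(a))+3]))[2]),4) for a in np.arange(0,6.2,1.57)]
    print((u,v),round(cu,1),round(cv,1),P.round(4),ring)
print(s["mtx"],back(s,320,240,1),cv2.Rodrigues(s["rvec"])[0].round(3), -cv2.Rodrigues(s["rvec"])[0].T@s["tvec"].reshape(3))
E
```

```text
(179, 282) 178.6 281.8 [0.5045 0.0197 0.0936] [0.0932, 0.0936, 0.0932, 0.094]
(277, 262) 277.1 261.5 [ 0.5316 -0.1225  0.0921] [0.0923, 0.0918, 0.092, 0.0925]
(369, 270) 369.2 269.6 [ 0.5175 -0.2567  0.0956] [0.0958, 0.0959, 0.0951, 0.0952]
(239, 317) 239.0 317.0 [ 0.4466 -0.0587  0.0132] [0.0133, 0.0314, 0.0459, 0.0148]
(434, 276) 428.5 273.5 [ 0.5101 -0.3555  0.0417] [0.002, 0.0017, 0.0016, 0.001]
(262, 188) 259.3 186.5 [ 0.6487 -0.0952  0.0456] [0.0011, 0.0021, 0.0021, 0.0014]
(307, 168) 303.9 165.1 [ 0.6799 -0.1644  0.053 ] [0.0011, 0.0021, 0.004, 0.0029]
(357, 188) 351.9 189.2 [ 0.6371 -0.2346  0.0858] [0.0008, 0.0018, 0.0023, 0.022]
[[597.46008293   0.         318.50778744]
 [  0.         597.46008293 246.81103198]
 [  0.           0.           1.        ]] [ 0.56904082 -0.19061672 -0.0331724 ] [[-0.017 -0.999  0.036]
 [-0.999  0.015 -0.045]
 [ 0.044 -0.037 -0.998]] [ 0.51325409 -0.15129115  0.96456381]
```

```bash
python3 -m inch '[{"linear":[0.55,-0.99,-0.1],"twist":0.347,"gripper":0},{"linear":[0.55,-0.99,-0.1],"twist":0.347,"gripper":0},{"linear":[0.55,-0.99,-0.1],"twist":0.347,"gripper":0},{"linear":[0.55,-0.99,-0.1],"twist":0.347,"gripper":0}]'
python3 -m inch '[{"linear":[0.55,-0.99,-0.1],"twist":0,"gripper":0},{"linear":[0.55,-0.99,-0.1],"twist":0,"gripper":0},{"linear":[0.55,-0.99,-0.1],"twist":0,"gripper":0}]'
python3 -m inch '[{"linear":[0.55,-0.99,-0.1],"twist":0,"gripper":0},{"linear":[0.55,-0.99,-0.1],"twist":0,"gripper":0},{"linear":[0.55,-0.99,-0.1],"twist":0,"gripper":0}]'
python3 -m inch '[{"linear":[0.55,-0.99,-0.1],"twist":0,"gripper":0},{"linear":[0.55,-0.99,-0.1],"twist":0,"gripper":0},{"linear":[0.55,-0.99,-0.1],"twist":0,"gripper":0}]'
```

```text
time: 0.43
tool_pos: [0.2524, 0.4108, 0.2164]
ee_rot: [-3.138, 0.0, 3.141]
wrist_force: [-0.1, 0.2, -0.6]
width: 0.0705
time: 0.68
tool_pos: [0.306, 0.3144, 0.2069]
ee_rot: [-3.141, -0.0, 3.14]
wrist_force: [0.4, 0.9, 0.7]
width: 0.051
time: 0.93
tool_pos: [0.3613, 0.215, 0.197]
ee_rot: [-3.141, -0.0, 3.139]
wrist_force: [1.3, -0.5, -0.6]
width: 0.0305
time: 1.18
tool_pos: [0.4166, 0.1159, 0.187]
ee_rot: [-3.141, 0.0, 3.139]
wrist_force: [0.5, -0.2, 0.2]
width: 0.0109
```

```bash
python3 -m inch '[{"linear":[0.52,-0.97,-0.48],"twist":0,"gripper":0},{"linear":[0.52,-0.97,-0.48],"twist":0,"gripper":0},{"linear":[0.52,-0.97,-0.48],"twist":0,"gripper":0},{"linear":[0.52,-0.97,-0.48],"twist":0,"gripper":0},{"linear":[0.52,-0.97,-0.48],"twist":0,"gripper":0}]'
python3 - <<'E'
from bench import robot
import cv2,numpy as np
for n in("scene","wrist"):
    s=robot.snapshot(n);cv2.imwrite(f"pics/{n}2.png",s["image"][:,:,::-1])
for i in range(3): print(robot.get_obs()["wrist_force"])
E
```

```text
time: 1.6
tool_pos: [0.4674, 0.0202, 0.1379]
ee_rot: [3.141, -0.004, 3.137]
wrist_force: [0.7, -0.3, -0.0]
width: 0.0005
[ 0.69883804  0.3953361  -0.25718973]
[ 0.69883804  0.3953361  -0.25718973]
[ 0.69883804  0.3953361  -0.25718973]
```

View pics/wrist2.png

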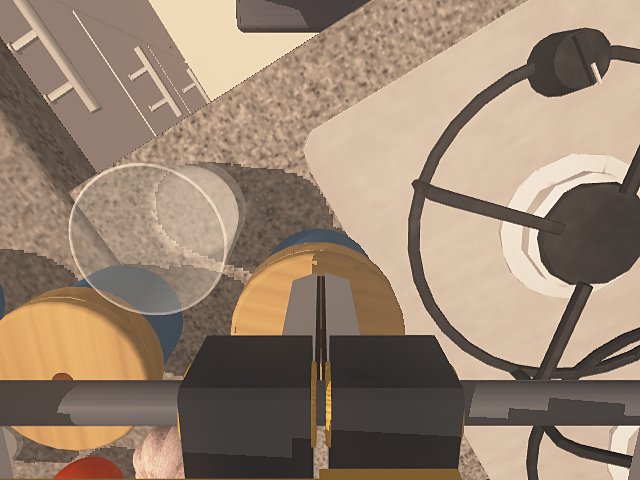

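View pics/scene2.png

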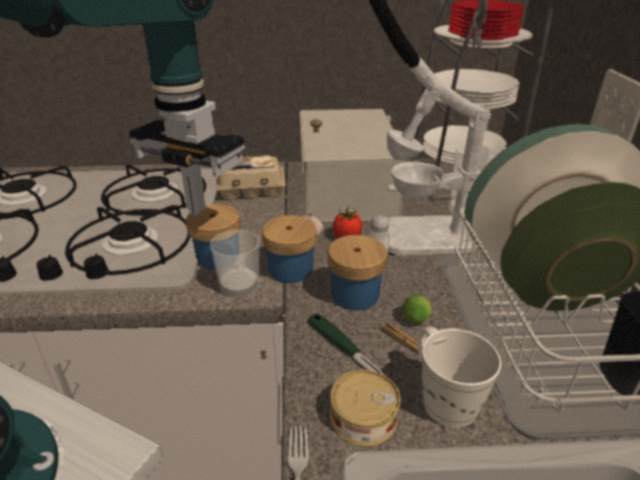

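The wrist view shows closed fingertips over the near part of the left lid, whose disc spans about (230..405, 250..400). The scene view agrees, and the glass is clear. Next I descend gently.

```bash
python3 -m inch '[{"linear":[0,0,-0.1],"twist":0,"gripper":0},{"linear":[0,0,-0.18],"twist":0,"gripper":0},{"linear":[0,0,-0.18],"twist":0,"gripper":0},{"linear":[0,0,-0.18],"twist":0,"gripper":0},{"linear":[0,0,-0.18],"twist":0,"gripper":0}]'
for i in 1 2 ; do python3 -c "print(1)" >/dev/null; done
python3 -m inch '[{"linear":[0,0,-0.01],"twist":0,"gripper":0},{"linear":[0,0,-0.01],"twist":0,"gripper":0}]'
python3 -m inch '[{"linear":[0,0,-0.01],"twist":0,"gripper":0},{"linear":[0,0,-0.01],"twist":0,"gripper":0}]'
```

```text
time: 2.12
tool_pos: [0.4675, 0.0216, 0.1215]
ee_rot: [3.141, 0.0, -3.141]
wrist_force: [0.1, -0.5, 0.6]
width: 0.0005
time: 2.28
tool_pos: [0.4678, 0.0211, 0.1207]
ee_rot: [3.142, 0.001, 3.141]
wrist_force: [0.5, -0.4, -0.0]
width: 0.0003
time: 2.45
tool_pos: [0.4678, 0.021, 0.1195]
ee_rot: [3.142, 0.0, 3.141]
wrist_force: [-0.3, -0.7, -0.7]
width: 0.0006
```

```bash
python3 -m inch '[{"linear":[0,0,-0.01],"twist":0,"gripper":0},{"linear":[0,0,-0.02],"twist":0,"gripper":0},{"linear":[0,0,-0.02],"twist":0,"gripper":0}]'
python3 -m inch '[{"linear":[0,0,-0.01],"twist":0,"gripper":0},{"linear":[0,0,-0.01],"twist":0,"gripper":0}]'
python3 -m inch '[{"linear":[0,0,-0.01],"twist":0,"gripper":0},{"linear":[0,0,-0.01],"twist":0,"gripper":0}]'
```

```text
time: 2.7
tool_pos: [0.4676, 0.0209, 0.1172]
ee_rot: [3.141, -0.0, 3.141]
wrist_force: [0.0, 0.5, -0.1]
width: 0.0003
time: 2.87
tool_pos: [0.4676, 0.021, 0.1163]
ee_rot: [3.141, -0.0, 3.141]
wrist_force: [0.4, -0.3, -0.4]
width: 0.0007
time: 3.03
tool_pos: [0.4676, 0.021, 0.1153]
ee_rot: [3.141, -0.0, 3.141]
wrist_force: [-1.0, -1.0, 0.7]
width: 0.0006
```

```bash
python3 -m inch '[{"linear":[0,0,-0.01],"twist":0,"gripper":0},{"linear":[0,0,-0.01],"twist":0,"gripper":0}]'
python3 -m inch '[{"linear":[0,0,-0.01],"twist":0,"gripper":0},{"linear":[0,0,-0.01],"twist":0,"gripper":0}]'
```

```text
time: 3.2
tool_pos: [0.4676, 0.021, 0.1143]
ee_rot: [3.141, -0.0, 3.141]
wrist_force: [0.2, 0.9, -0.2]
width: 0.0006
time: 3.37
tool_pos: [0.4677, 0.021, 0.1142]
ee_rot: [3.142, 0.0, 3.141]
wrist_force: [-2.2, 0.1, 4.6]
width: 0.0006
```

```bash
python3 -m inch '[{"linear":[0,0,0],"twist":0,"gripper":0},{"linear":[0,0,0],"twist":0,"gripper":0}]'
python3 -m inch '[{"linear":[0,0,-0.005],"twist":0,"gripper":0},{"linear":[0,0,-0.005],"twist":0,"gripper":0}]'
```

```text
time: 3.53
tool_pos: [0.4677, 0.021, 0.1142]
ee_rot: [3.142, 0.0, 3.141]
wrist_force: [-2.0, -0.5, 6.0]
width: 0.0003
time: 3.7
tool_pos: [0.4678, 0.021, 0.1142]
ee_rot: [3.142, 0.0, 3.141]
wrist_force: [-4.1, 1.1, 8.5]
width: 0.0005
```

The left lid is firm: 8.5 N with no dip. I'll move to the middle lid.

```bash
python3 -m inch '[{"linear":[0,0,0.25],"twist":0,"gripper":0},{"linear":[0.1,-0.3,0.25],"twist":0,"gripper":0},{"linear":[0.25,-0.95,0.25],"twist":0,"gripper":0},{"linear":[0.25,-0.95,0.25],"twist":0,"gripper":0}]'
python3 -m inch '[{"linear":[0.03,-0.49,0],"twist":0,"gripper":0},{"linear":[0.03,-0.49,0],"twist":0,"gripper":0},{"linear":[0.03,-0.49,-0.15],"twist":0,"gripper":0},{"linear":[0.03,-0.49,-0.21],"twist":0,"gripper":0},{"linear":[0.03,-0.49,-0.21],"twist":0,"gripper":0},{"linear":[0.03,-0.49,-0.21],"twist":0,"gripper":0}]'
```

```text
time: 4.03
tool_pos: [0.4937, -0.0764, 0.1383]
ee_rot: [-3.14, 0.002, 3.141]
wrist_force: [0.3, 0.3, 0.3]
width: 0.0009
time: 4.53
tool_pos: [0.4952, -0.1222, 0.1162]
ee_rot: [3.141, -0.002, -3.141]
wrist_force: [-0.2, -0.1, 0.1]
width: 0.0002
```

```bash
for i in 1; do :; done
python3 -m inch '[{"linear":[0,0,-0.02],"twist":0,"gripper":0},{"linear":[0,0,-0.02],"twist":0,"gripper":0}]'
python3 -m inch '[{"linear":[0,0,-0.01],"twist":0,"gripper":0},{"linear":[0,0,-0.01],"twist":0,"gripper":0}]'
python3 -m inch '[{"linear":[0,0,-0.007],"twist":0,"gripper":0},{"linear":[0,0,-0.007],"twist":0,"gripper":0}]'
```

```text
time: 4.7
tool_pos: [0.4959, -0.1224, 0.1153]
ee_rot: [-3.142, 0.001, -3.141]
wrist_force: [-0.1, 0.3, -0.7]
width: 0.0004
time: 4.87
tool_pos: [0.4959, -0.1227, 0.1143]
ee_rot: [-3.141, 0.001, -3.141]
wrist_force: [-0.1, -0.3, -0.2]
width: 0.0005
time: 5.03
tool_pos: [0.4958, -0.1229, 0.1134]
ee_rot: [-3.142, 0.0, 3.141]
wrist_force: [-0.3, -0.0, -0.1]
width: 0.0006
```

```bash
python3 -m inch '[{"linear":[0,0,-0.007],"twist":0,"gripper":0},{"linear":[0,0,-0.007],"twist":0,"gripper":0}]'
python3 -m inch '[{"linear":[0,0,-0.007],"twist":0,"gripper":0},{"linear":[0,0,-0.007],"twist":0,"gripper":0}]'
```

```text
time: 5.2
tool_pos: [0.4958, -0.123, 0.1127]
ee_rot: [3.142, 0.0, 3.141]
wrist_force: [0.8, -0.2, 1.0]
width: 0.0004
time: 5.37
tool_pos: [0.4958, -0.123, 0.1127]
ee_rot: [-3.142, 0.001, 3.141]
wrist_force: [-2.4, 1.2, 3.8]
width: 0.0005
```

```bash
python3 -m inch '[{"linear":[0,0,-0.007],"twist":0,"gripper":0},{"linear":[0,0,-0.007],"twist":0,"gripper":0}]'
```

```text
time: 5.53
tool_pos: [0.4958, -0.123, 0.1127]
ee_rot: [-3.141, 0.001, 3.141]
wrist_force: [-2.8, 1.3, 6.9]
width: 0.0005
```

The middle lid is firm too. Now the right lid.

```bash
python3 -m inch '[{"linear":[0,0,0.3],"twist":0,"gripper":0},{"linear":[-0.1,-0.3,0.3],"twist":0,"gripper":0},{"linear":[-0.14,-0.9,0.3],"twist":0,"gripper":0},{"linear":[-0.14,-0.9,0.3],"twist":0,"gripper":0}]'
python3 -m inch '[{"linear":[0,-0.44,0],"twist":0,"gripper":0},{"linear":[0,-0.44,0],"twist":0,"gripper":0},{"linear":[0,-0.44,-0.15],"twist":0,"gripper":0},{"linear":[0,-0.44,-0.21],"twist":0,"gripper":0},{"linear":[0,-0.44,-0.21],"twist":0,"gripper":0},{"linear":[0,-0.44,-0.21],"twist":0,"gripper":0}]'
python3 -m inch '[{"linear":[0,0,-0.01],"twist":0,"gripper":0},{"linear":[0,0,-0.01],"twist":0,"gripper":0}]'
```

```text
time: 5.87
tool_pos: [0.4815, -0.2162, 0.1417]
ee_rot: [-3.139, 0.001, 3.14]
wrist_force: [0.2, -0.4, -0.0]
width: 0.0003
time: 6.37
tool_pos: [0.4813, -0.2561, 0.1194]
ee_rot: [3.14, -0.002, -3.141]
wrist_force: [-0.9, -0.0, 1.0]
width: 0.001
time: 6.53
tool_pos: [0.4821, -0.2566, 0.1197]
ee_rot: [-3.141, 0.001, -3.141]
wrist_force: [0.4, 0.4, -0.6]
width: 0.0005
```

```bash
python3 -m inch '[{"linear":[0,0,-0.015],"twist":0,"gripper":0},{"linear":[0,0,-0.015],"twist":0,"gripper":0}]'
python3 -m inch '[{"linear":[0,0,-0.01],"twist":0,"gripper":0},{"linear":[0,0,-0.01],"twist":0,"gripper":0}]'
python3 -m inch '[{"linear":[0,0,-0.007],"twist":0,"gripper":0},{"linear":[0,0,-0.007],"twist":0,"gripper":0}]'
python3 -m inch '[{"linear":[0,0,-0.007],"twist":0,"gripper":0},{"linear":[0,0,-0.007],"twist":0,"gripper":0}]'
```

```text
time: 6.7
tool_pos: [0.4819, -0.2568, 0.118]
ee_rot: [-3.141, 0.0, -3.142]
wrist_force: [-0.2, -1.1, 0.6]
width: 0.0004
time: 6.87
tool_pos: [0.4817, -0.2569, 0.1167]
ee_rot: [3.141, -0.0, 3.141]
wrist_force: [-0.8, 0.1, -0.3]
width: 0.0005
time: 7.03
tool_pos: [0.4817, -0.257, 0.116]
ee_rot: [3.142, -0.0, 3.141]
wrist_force: [0.4, -1.0, 0.6]
width: 0.0007
time: 7.2
tool_pos: [0.4816, -0.257, 0.1152]
ee_rot: [3.142, -0.0, 3.141]
wrist_force: [-1.4, 0.5, 0.5]
width: 0.0005
```

```bash
python3 -m inch '[{"linear":[0,0,-0.007],"twist":0,"gripper":0},{"linear":[0,0,-0.007],"twist":0,"gripper":0}]'
python3 -m inch '[{"linear":[0,0,-0.007],"twist":0,"gripper":0},{"linear":[0,0,-0.007],"twist":0,"gripper":0}]'
python3 -m inch '[{"linear":[0,0,-0.007],"twist":0,"gripper":0},{"linear":[0,0,-0.007],"twist":0,"gripper":0}]'
python3 - <<'E'
from bench import robot
import cv2
from h import *
s=robot.snapshot("scene");cv2.imwrite("pics/scene3.png",cv2.resize(s["image"][200:340,250:450,::-1],(800,560)))
s=robot.snapshot("top")
D=s["depth"]
for a in np.arange(0,6.2,np.pi/6):
    u,v=369+23*np.cos(a),270+23*np.sin(a);d=np.median(D[int(v)-2:int(v)+3,int(u)-2:int(u)+3]);print(back(s,u,v,d).round(4))
E
```

```text
time: 7.37
tool_pos: [0.4816, -0.257, 0.1145]
ee_rot: [3.141, -0.0, 3.141]
wrist_force: [-0.9, 0.4, -0.1]
width: 0.0007
time: 7.53
tool_pos: [0.4816, -0.257, 0.1137]
ee_rot: [3.141, -0.0, 3.141]
wrist_force: [-1.2, -0.0, 0.2]
width: 0.0003
time: 7.7
tool_pos: [0.4816, -0.257, 0.1131]
ee_rot: [3.141, -0.0, 3.141]
wrist_force: [-0.5, -1.0, 0.5]
width: 0.0006
[ 0.515  -0.2279  0.4846]
[ 0.5057 -0.2256  0.4821]
[ 0.4992 -0.2179  0.4869]
[ 0.4969 -0.2086  0.4875]
[ 0.4992 -0.2005  0.4763]
[ 0.5027 -0.2148  0.2339]
[ 0.5175 -0.2226  0.0968]
[ 0.5341 -0.2271  0.0998]
[ 0.546  -0.2394  0.102 ]
[ 0.5502 -0.2562  0.1027]
[ 0.5316 -0.2205  0.4734]
[ 0.5244 -0.226   0.482 ]
```

View pics/scene3.png

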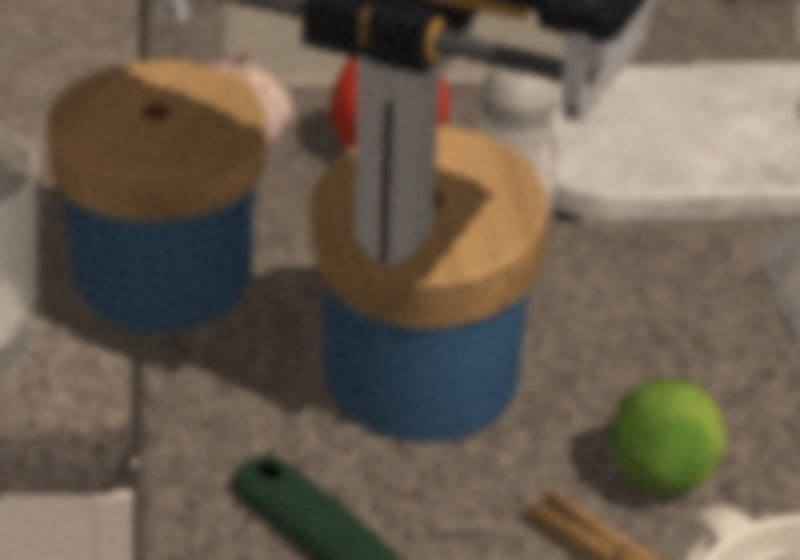

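The right lid rocks. The tips went about 3 mm past its original height at under 1 N, and the far edge rose to 0.103. The scene view shows it tilted under the fingers. I'll come off it, look at it level again, then press its middle.

```bash
python3 -m inch '[{"linear":[0,0,0.05],"twist":0,"gripper":0},{"linear":[0,0,0.2],"twist":0,"gripper":0},{"linear":[0,0,0.2],"twist":0,"gripper":0},{"linear":[0.36,0,0.2],"twist":0,"gripper":0},{"linear":[0.36,0,0.2],"twist":0,"gripper":0},{"linear":[0.36,0,0.2],"twist":0,"gripper":0},{"linear":[0.36,0,0.2],"twist":0,"gripper":0}]'
python3 - <<'E'
from bench import robot
import cv2
s=robot.snapshot("scene");cv2.imwrite("pics/scene4.png",cv2.resize(s["image"][200:340,250:450,::-1],(800,560)))
E
python3 -m inch '[{"linear":[0,0,-0.1],"twist":0,"gripper":0},{"linear":[0,0,-0.13],"twist":0,"gripper":0},{"linear":[0,0,-0.14],"twist":0,"gripper":0},{"linear":[0,0,-0.14],"twist":0,"gripper":0}]'
```

```text
time: 8.38
tool_pos: [0.5176, -0.2569, 0.1328]
ee_rot: [3.141, -0.001, 3.142]
wrist_force: [0.1, -0.3, 1.0]
width: 0.0001
time: 8.77
tool_pos: [0.517, -0.2568, 0.1184]
ee_rot: [3.141, -0.001, 3.141]
wrist_force: [-0.4, -0.2, -0.3]
width: 0.0006
```

View pics/scene4.png

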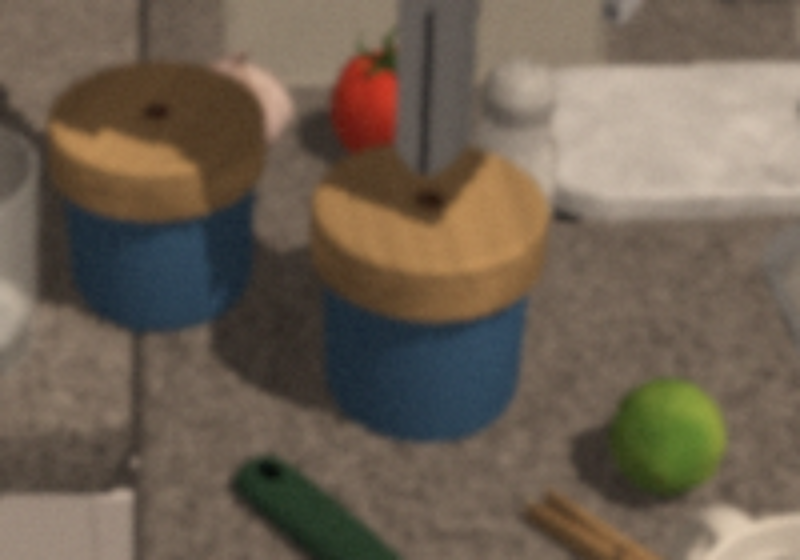

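The lid is level again and the fingertips are above its dot (about 430,200). Now I press.

```bash
python3 -m inch '[{"linear":[0,0,-0.01],"twist":0,"gripper":0},{"linear":[0,0,-0.02],"twist":0,"gripper":0},{"linear":[0,0,-0.02],"twist":0,"gripper":0}]'
python3 -m inch '[{"linear":[0,0,-0.01],"twist":0,"gripper":0},{"linear":[0,0,-0.02],"twist":0,"gripper":0},{"linear":[0,0,-0.02],"twist":0,"gripper":0}]'
python3 -m inch '[{"linear":[0,0,-0.01],"twist":0,"gripper":0},{"linear":[0,0,-0.01],"twist":0,"gripper":0}]'
```

```text
time: 9.02
tool_pos: [0.5177, -0.257, 0.1172]
ee_rot: [3.142, 0.0, 3.141]
wrist_force: [-0.3, -0.5, 0.5]
width: 0.0006
time: 9.27
tool_pos: [0.5179, -0.2571, 0.1161]
ee_rot: [-3.141, 0.001, 3.141]
wrist_force: [-1.6, 0.1, 3.5]
width: 0.0002
time: 9.43
tool_pos: [0.5179, -0.2571, 0.1156]
ee_rot: [-3.141, 0.001, 3.141]
wrist_force: [-1.7, 0.1, 4.6]
width: 0.0004
```

```bash
python3 -m inch '[{"linear":[0,0,-0.01],"twist":0,"gripper":0},{"linear":[0,0,-0.01],"twist":0,"gripper":0}]'
python3 -m inch '[{"linear":[0,0,-0.01],"twist":0,"gripper":0},{"linear":[0,0,-0.01],"twist":0,"gripper":0}]'
python3 -m inch '[{"linear":[0,0,-0.01],"twist":0,"gripper":0},{"linear":[0,0,-0.01],"twist":0,"gripper":0}]'
```

```text
time: 9.6
tool_pos: [0.518, -0.2571, 0.1148]
ee_rot: [-3.141, 0.001, 3.141]
wrist_force: [-1.9, 1.6, 5.8]
width: 0.0007
time: 9.77
tool_pos: [0.5179, -0.2572, 0.1138]
ee_rot: [-3.141, 0.001, 3.141]
wrist_force: [-2.4, 0.7, 6.5]
width: 0.0003
time: 9.93
tool_pos: [0.518, -0.2571, 0.1129]
ee_rot: [-3.141, 0.001, 3.141]
wrist_force: [-2.8, 1.2, 5.8]
width: 0.0007
```

```bash
python3 -m inch '[{"linear":[0,0,-0.01],"twist":0,"gripper":0},{"linear":[0,0,-0.02],"twist":0,"gripper":0},{"linear":[0,0,-0.02],"twist":0,"gripper":0}]'
python3 -m inch '[{"linear":[0,0,-0.01],"twist":0,"gripper":0},{"linear":[0,0,-0.01],"twist":0,"gripper":0}]'
python3 -m inch '[{"linear":[0,0,-0.01],"twist":0,"gripper":0},{"linear":[0,0,-0.01],"twist":0,"gripper":0}]'
```

```text
time: 10.18
tool_pos: [0.518, -0.2571, 0.1109]
ee_rot: [-3.141, 0.001, 3.141]
wrist_force: [-2.1, 0.8, 5.0]
width: 0.0006
time: 10.35
tool_pos: [0.518, -0.2571, 0.1102]
ee_rot: [-3.141, 0.001, 3.141]
wrist_force: [-3.2, 0.8, 7.6]
width: 0.0002
time: 10.52
tool_pos: [0.518, -0.2571, 0.1101]
ee_rot: [-3.141, 0.002, 3.141]
wrist_force: [-3.5, 1.7, 11.1]
width: 0.0003
```

The lid bottomed at 0.1101, 6 mm down, with force now rising. I'll press a little firmer and check it's level.

```bash
python3 -m inch '[{"linear":[0,0,-0.01],"twist":0,"gripper":0},{"linear":[0,0,-0.02],"twist":0,"gripper":0},{"linear":[0,0,-0.02],"twist":0,"gripper":0},{"linear":[0,0,-0.02],"twist":0,"gripper":0},{"linear":[0,0,-0.02],"twist":0,"gripper":0}]'
python3 - <<'E'
from bench import robot
import cv2
from h import *
s=robot.snapshot("scene");cv2.imwrite("pics/scene5.png",cv2.resize(s["image"][200:340,250:450,::-1],(800,560)))
D=s["depth"]
P=[]
for v in range(235,280):
  for u in range(325,392):
    p=back(s,u,v,D[v,u])
    if np.hypot(p[0]-.5175,p[1]+.2567)<.043 and np.hypot(p[0]-.5175,p[1]+.2567)>.024 and .07<p[2]<.105:P.append(p)
P=np.array(P)
for _ in range(4):
    A=np.c_[P[:,0]-.5175,P[:,1]+.2567,np.ones(len(P))];c=np.linalg.lstsq(A,P[:,2],rcond=None)[0];r=P[:,2]-A@c;P=P[abs(r)<2.5*np.std(r)+1e-4]
print(len(P),c.round(4),r.std())
s0=dict(np.load("scene1.npz"));D=s0["depth"];Q=[]
for v in range(235,280):
  for u in range(325,392):
    p=back(s0,u,v,D[v,u])
    if np.hypot(p[0]-.5175,p[1]+.2567)<.043 and .07<p[2]<.105:Q.append(p)
Q=np.array(Q);A=np.c_[Q[:,0]-.5175,Q[:,1]+.2567,np.ones(len(Q))];print("before",np.linalg.lstsq(A,Q[:,2],rcond=None)[0].round(4))
o=robot.get_obs();print(o["tool_pos"],o["wrist_force"])
E
```

```text
time: 10.93
tool_pos: [0.518, -0.2571, 0.1101]
ee_rot: [-3.14, 0.002, 3.141]
wrist_force: [-5.8, 4.2, 17.4]
width: 0.0003
743 [-0.0008 -0.0008  0.0861] 0.0007341650361934373
before [-0.0031  0.0002  0.0921]
[ 0.51798958 -0.25712405  0.11005525] [-7.51504669  4.12395078 17.92775135]
```

View pics/scene5.png

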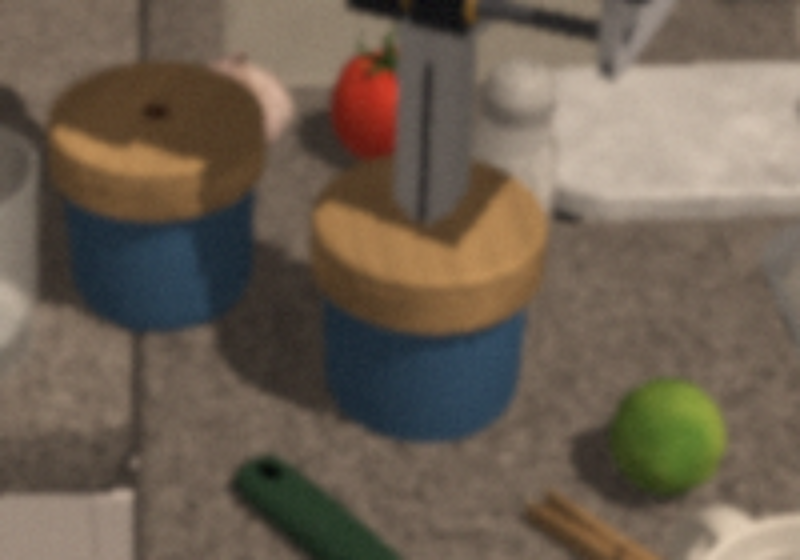

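The fitted lid plane dropped from 0.0921 to 0.0861 and is level within 0.001 rad. The picture shows the lid down, fingertips on its centre at about (425,215), and the neighbouring things unmoved. I'm handing in with about 18 N held.

Run:
```python
from bench import robot
print(robot.close_job()); o=robot.get_obs();print(o["time"],o["tool_pos"],o["wrist_force"])
```

```text
the job is handed in; nothing more can be done
None
the job is handed in; nothing more can be done
```

The loose lid was the one on the right, furthest toward −y. It is now seated and level, and I handed the job in with the fingertips still pressing it down.

- **Finding it:** I pressed each lid near its edge. The left and middle lids did not yield at about 8.5 N and 7 N. The right one dipped about 3 mm at under 1 N, its far edge rose, and it fell level again when released.
- **Seating it:** I pressed the right lid at its middle. It went down 6 mm and stopped firmly.
- **Last checks:** A plane fitted to the lid's top from the depth image dropped from 92.1 to 86.1 mm, with a slope under about 0.001 rad. The fingertips were holding it with about 18 N vertically, plus some sideways force (about 8 N) from friction. In the last view the neighbouring things looked unmoved.

One reading differed: the stopper began to slide at a measured 5–7 N, below the stated 9 N. The full 6 mm travel and the firm stop still show that the lid is home. The last control reading was at about 11 s.

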